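# Hold the hardware chest open for a refill

### The job

The hardware chest on the bench has to be refilled, but its scoop mug has been left standing on the lid, and the lid has no stay and drops shut by itself. Hang the mug by its handle on the hook at the chest's side and let go of it, then lift the lid and hold it open at 60 degrees from closed. Finish while still holding the lid there, with the mug hanging on its hook and the bottle, thread spool and mallet left where they stand.

Things in the scene. Friction and masses are not known exactly. Their poses are not given: they have to be found in the camera images.
- chest: Plywood hardware chest with steel corners, fixed to the bench: 170 mm deep (its x), 240 mm wide (its y), box 145 mm high. Origin: centre of its underside, z up, front (-x) towards the robot. With the 12 mm lid closed its top is 157 mm above the bench. The hook is on its +y side.
- hook (a point): Point on the axis of the hook: a level round steel bar 7 mm thick standing straight out of the chest's +y side wall (along its y), 118 mm above the bench, midway between front and back. The point is 65 mm out from the wall; 99 mm out the bar turns up, its tip 16.5 mm above the bar's axis. Axes as the chest's.
- mug: Plain sheet-steel scoop mug, about 0.16 kg, standing upright on the lid: 58 mm outside diameter, 70 mm high. Origin: centre of its underside, z to the mouth, handle to its own +x: a D loop of 7 mm rod in its x-z plane, out to 60 mm from the axis; its opening is 29 to 52 mm from the axis, 14.5 to 58.5 mm above the underside. Hung, the mug tips about 60 degrees below the bar.
- mug_loop (a point): Centre of the opening of the mug's handle, 41 mm from the mug's axis (along its x) and 36.5 mm above its underside.
- lid (a joint): Angle of the chest's lid: 0 closed, grows as it opens, stop at 1.4 (80 degrees); 60 degrees is 1.047. The lid weighs about 0.45 kg, turns freely and falls shut from any angle. Its hinge lies along the chest's y axis on the far (+x) top edge; opening raises the edge nearer the robot.
- lid_hinge (a point): Middle of the lid's hinge line, 85 mm behind the chest's centre (+x) and 145 mm above the bench.
- lid_handle (a point): Middle of the grip bar of the lid's steel D-handle: a round bar 12 mm thick, 110 mm long, parallel to the hinge, 45 mm out in front of the lid's front edge (over 35 mm free behind it, between the two legs), 215 mm from the hinge line and 151 mm above the bench when the lid is closed.
- bottle: Brown dye bottle 56 mm across and 125 mm high, standing loose on the bench to the left. Origin at the centre of its underside.
- spool: Spool of pale thread 48 mm across and 65 mm high, standing loose on the bench. Origin at the centre of its underside.
- mallet: White round-headed mallet standing loose on its head with the wooden handle up, head 72 mm across, 195 mm high in all. Origin at the centre of its underside.
Mind the look-alikes: they are no part of the job. Leave any green look-alike of the mug alone.

How it is judged (in metres and radians):
On the way:
1. the mug hangs by its handle on the hook, let go, the lid still closed (distance between mug_loop and hook below 0.05 m and contact force between each of the arm, the fingers and mug below 0.05 N and value of joint lid below 0.1 rad), for 0.3 s.
At the end, for the whole second after the job is handed in: The gripper's fingers hold the lid still at 60 degrees (within 5 degrees), nothing else carrying it, while the mug hangs free and nearly still by its handle on the hook and the bottle, spool and mallet are within 30 mm of where they stood (value of joint lid between 0.96 and 1.134 rad and velocity of joint lid between -0.1 and 0.1 rad/s and contact force between the fingers and lid above 0.5 N and contact force between mug and lid below 0.05 N and distance between mug_loop and hook below 0.05 m and contact force between mug and chest above 0.3 N and contact force between each of the fingers, the arm and mug below 0.05 N and linear speed of mug below 0.1 m/s and distance of each of bottle, spool, mallet from where it was at the start of the episode below 0.03 m); the arm keeps its last pose, push and grip.
It fails at once if the lid is opened while the mug is not on its hook (value of joint lid above 0.15 rad and distance between mug_loop and hook above 0.07 m).
It fails at once if the bottle, spool or mallet is pushed about (distance of any of bottle, spool, mallet from where it was at the start of the episode above 0.03 m).
It also fails if it takes over 64 s, if anything falls off the work surface, if the arm or the gripper's body presses on something with over 40 N, if the wrist force passes 120 N, or if a joint passes its speed limit or range.

### The arm

A 6-joint arm with a two-finger parallel gripper is mounted at the origin on the work surface. World frame = base frame: x ahead of the robot, y to its left, z up, the work surface at z = 0. Lengths are in mm, angles in rad, forces in N, time in s.
With the tool pointing down it reaches from about 425 to 950 mm from the base axis. Payload 3.5 kg.
Tool frame: the origin (TCP) lies midway between the tips of the shut fingers; the grasp point (between the pads) lies 19 mm behind it (ctrl.hold_point_z is the z of the grasp point in the tool frame, in mm); z points along the fingers, y is the line along which they close (so a half turn about z gives the same grasp; the last joint's range is limited). The gripper opens to 85 mm and grips with 20 to 120 N. Pads are 22 mm wide; open, the fingers measure 114 mm over their backs; the gripper's body (76 mm by 85 mm) begins 54 mm behind the grasp point. The pads swing forward as they close: fully open they stand 13 mm farther back than shut.
Start: joints at [1.18, 0.286, 1.577, -0, 1.279, -0.15], TCP at [160.937, 655.519, 231.325] pointing down, gripper open.
Joint ranges: [-2.77, 2.77], [-0.9, 2.22], [0.21, 2.48], [-1.53, 4.67], [0.24, 2.81], [-2.84, 2.84]. Speed limits (rad/s): [2.79, 2.79, 3.14, 3.14, 3.14, 3.14].

### API

Orientations are given as [roll, pitch, yaw] about the fixed x, y, z axes, in that order (R = Rz(yaw) Ry(pitch) Rx(roll)).
In Python, from plant import ctrl, eyes, ticket, spot_in, outline_of, spot_point gives the robot as it stands.
- The arm moves only by the tool drive_tool, never from a script. Its argument "commands" is a list of rows, each a list of 7 numbers: the shift along the tool's x, y, z scaled (see below), then the turn, a rotation vector about the tool's x, y, z scaled (see below), then the opening, from -1 (shut) to 1 (fully open). In form: [[x, y, z, rx, ry, rz, fingers], ...]. A call has 1 to 8 rows; each row shifts and turns the commanded pose from where the row before left it, along the tool's axes as they then stand; what a row does not reach is not made up. The controller multiplies each number of a shift by 0.02 m and each number of a turn by 10 degrees. A row lasts 1/8 s, in which the tool goes at most 62.5 mm and 10.7 degrees, less where a joint would pass 70% of its speed; a pose out of reach is approached as far as the arm can. A call with a number of a shift or a turn outside -1 to 1 is refused whole. A call with a gripper value outside its range is refused whole. The fingers move at their own pace and stop on an object; "newtons" is the grip in N (left out, the last holds). Time passes only in rows, so rows that do not move let the fingers close. It gives the time, the measured TCP pose, the force, the opening and the grip force at its end, in the units of the state.
- ctrl.sense(): the state, without advancing time (a new reading comes with each control period).
- eyes.read_camera(name): name is "scene" or "side" or "wrist"; returns a dict with "frame" (400x640x3 uint8, red, green, blue), "mtx" (3x3 intrinsics, pixels), "cam_to_world" (4x4, takes a point from camera to world coordinates). Camera axes: x right, y up, looking along -z (the intrinsics and any distortion apply to the point x, -y, -z); pixel columns grow to the right and rows downward; lengths in mm; the calibration is good to about 2 mm. The wrist camera is an equidistant fisheye: a pixel r from the principal point sees the ray r / f radians off the axis. A picture is of the moment at which its call begins. There is no depth.
- ticket.job_done(): hands the job in; it is judged then, once.
Trained networks look in a picture, given as the dict that the camera call returned (one of the last four; its "shot" number tells which), for a name from the list of things; names that differ only in an ending like _2 or _b are one class to them, and where a whole thing is asked for, a point or a joint stands for the part that bears it (a point fixed in the world has none). Each returns a list of dicts, best first, with "confidence" (0 to 1); they miss things now and then, are a little off and sometimes report something else, mostly with a low value. They report only what shows in the picture. A call takes as long as a camera call. They do not tell look-alikes from the thing itself.
- spot_in(picture, label): "location" ([x, y, z] in mm, in the coordinates of the camera as it stood for that picture, good to about 4 mm: the middle of the surface that is visible of it).
- outline_of(picture, label): "mask" (400x640 bool, what is visible of it).
- spot_point(picture, label): "location" ([x, y, z] in mm, in the coordinates of the camera as it stood for that picture, good to about 4 mm: a listed point, or the origin of a listed thing).
The state is a dict: "clock": time; "q": joint angles; "joint_velocities": joint speeds; "tau": joint torques, N m; "tcp_pos": TCP position; "ee_rot": TCP orientation; "force": force on the tool from outside, world axes, zero at the start; "ft_torque": the same for the moment, N m; "width": opening from 0.0 (shut) to 1.0 (fully open); "finger_force": force on a finger pad.
Only numpy, scipy, OpenCV 4.12 (cv2) and the standard library are available. Lean on these libraries where they do the work, as an engineer would, in place of code of your own. Each camera call takes 0.05 s, during which the arm holds its last target. There are 200 camera calls.

## Working session

There is one attempt and no reset: what is moved stays moved. The work goes in short steps, Python scripts to look and compute and a tool call to move; the robot and the scene stay as the last step left them, time stands still between calls to the robot, and variables do not carry over. Pictures are saved under pics/ and viewed, at most 12 in all, crops included, and the job is handed in when it is done.

Besides the shell and the picture viewer there is one more tool, called as name(argument=value, ...) on one line, values as JSON. drive_tool: Moves the arm, as the interface text tells. Its arguments: {"type":"object","properties":{"commands":{"type":"array"},"newtons":{"type":"number"}},"required":["commands"]}

```bash
mkdir -p pics; ls; cat > h.py <<'E'
import numpy as np, cv2
from plant import ctrl, eyes, ticket, spot_in, outline_of, spot_point
def w(p,l): return (p["cam_to_world"]@np.r_[l,1])[:3]
def save(p,n): cv2.imwrite("pics/"+n,p["frame"][:,:,::-1])
def pix(p,X):
    c=np.linalg.inv(p["cam_to_world"])@np.r_[X,1]; v=p["mtx"]@[c[0],-c[1],-c[2]]; return v[:2]/v[2]
E
python3 - <<'E'
from h import *
ims=[]
print({k:np.round(v,3).tolist() if not isinstance(v,float) else v for k,v in ctrl.sense().items()}, ctrl.hold_point_z)
for n in("scene","side"):
    p=eyes.read_camera(n); save(p,n+"0.png")
    for f,ls in((spot_point,["chest","hook","mug","mug_loop","lid_hinge","lid_handle","bottle","spool","mallet"]),(spot_in,["mug"])):
        for l in ls:
            for d in f(p,l)[:3]:
                X=w(p,d["location"]); print(n,f.__name__,l,round(d["confidence"],2),X.round(),pix(p,X).round())
E
```

```text
pics
{'clock': 0.0, 'q': [1.18, 0.287, 1.578, -0.0, 1.279, -0.15], 'joint_velocities': [0.001, 0.0, -0.001, 0.001, 0.0, -0.001], 'tau': [0.001, -40.598, -29.263, -0.0, 0.006, -0.0], 'tcp_pos': [160.693, 654.922, 229.928], 'ee_rot': [-3.139, -0.0, 2.901], 'force': [0.211, 0.503, 0.023], 'ft_torque': [0.006, -0.048, -0.032], 'finger_force': 0.0, 'width': 1.002099888776122} -18.700000000000003
scene call chest 0.72 [ 602. -131.    1.] [303. 269.]
scene call hook 0.75 [613.  52. 117.] [348. 212.]
scene call mug 0.85 [ 391. -106.    4.] [260. 221.]
scene call mug 0.69 [578. -81. 166.] [307. 226.]
scene call mug_loop 0.7 [408. -70.  37.] [271. 212.]
scene call mug_loop 0.66 [ 542. -107.  193.] [290. 219.]
scene call lid_hinge 0.63 [ 600. -135.   -1.] [301. 270.]
scene call lid_hinge 0.62 [ 687. -135.  144.] [324. 269.]
scene call lid_handle 0.77 [ 468. -120.  155.] [269. 213.]
scene call lid_handle 0.59 [580. 441.  -1.] [411. 155.]
scene call bottle 0.82 [578. 442.   2.] [411. 154.]
scene call bottle 0.75 [577. -80. 162.] [307. 226.]
scene call bottle 0.52 [ 543. -106.  191.] [291. 220.]
s
[... 192 characters left out ...]
] [414. 144.]
scene call mug 0.39 [ 609. -152.  158.] [297. 252.]
side call chest 0.69 [ 598. -134.   -2.] [345. 271.]
side call mug 0.81 [578. -80. 156.] [337. 218.]
side call mug 0.66 [ 389. -109.    0.] [275. 271.]
side call mug_loop 0.91 [ 547. -108.  196.] [328. 213.]
side call mug_loop 0.69 [405. -70.  38.] [279. 252.]
side call lid_hinge 0.76 [ 684. -140.  148.] [377. 229.]
side call lid_handle 0.67 [ 470. -122.  155.] [302. 229.]
side call bottle 0.89 [576. 442.  -0.] [315. 176.]
side call spool 0.63 [ 456. -341.   -3.] [306. 327.]
side call mallet 0.6 [ 611. -401.    3.] [369. 337.]
side call mug 0.91 [ 571. -106.  204.] [336. 209.]
side call mug 0.63 [ 390. -126.   43.] [276. 263.]
```

```bash
python3 - <<'E'
import cv2,numpy as np
a=cv2.imread("pics/scene0.png")[100:380,150:470];b=cv2.imread("pics/side0.png")[130:380,230:450]
a=cv2.resize(a,None,fx=1.25,fy=1.25);b=cv2.resize(b,(392,350*392//392))
b=cv2.resize(cv2.imread("pics/side0.png")[130:370,230:450],(392,428)); a=cv2.copyMakeBorder(a,0,78,0,0,0)
cv2.imwrite("pics/c0.png",np.hstack([a,b]))
c=cv2.resize(cv2.imread("pics/scene0.png")[180:260,240:360],(780,520),interpolation=cv2.INTER_CUBIC);cv2.imwrite("pics/c1.png",c)
E
```

```text
(no output)
```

View pics/c0.png

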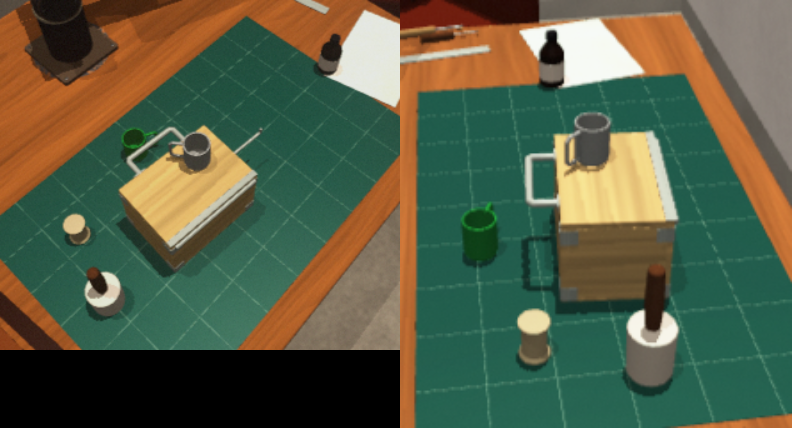

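View pics/c1.png

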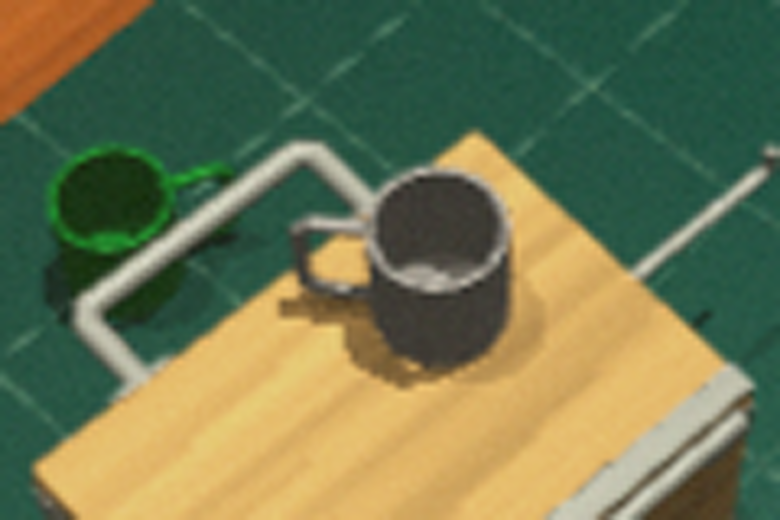

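```bash
cat >> h.py <<'E'
from scipy.spatial.transform import Rotation as Ro
def down(yang,tilt=0):
    "tool pointing down, tool y at world angle yang (deg); returns rotation"
    return Ro.from_euler('z',yang+90,degrees=True)*Ro.from_euler('x',np.pi)
def plan(P,R,g,p0=None,R0=None,step=19.,ramp=True):
    s=ctrl.sense(); p=np.array(s["tcp_pos"]) if p0 is None else np.array(p0,float)
    r=Ro.from_euler('xyz',s["ee_rot"]) if R0 is None else R0
    D=np.array(P,float)-p; rv=(r.inv()*R).as_rotvec()
    rows=[]; n=max(1,int(np.ceil(max(np.linalg.norm(D)/step,np.degrees(np.linalg.norm(rv))/9.5))))
    if ramp: n+=2
    u=np.linspace(0,1,n+1)
    if ramp:
        v=np.ones(n); v[[0,-1]]=.5; v[[1,-2]]=np.minimum(v[[1,-2]],.75) if n>3 else v[[1,-2]]; 
        u=np.r_[0,np.cumsum(v)/v.sum()]
    p_,r_=p.copy(),r
    for k in range(n):
        pt=p+D*u[k+1]; rt=r*Ro.from_rotvec(rv*u[k+1])
        a=np.round(r_.inv().apply(pt-p_)/20,2); b=np.round(np.degrees((r_.inv()*rt).as_rotvec())/10,2)
        a,b=np.clip(a,-1,1),np.clip(b,-1,1)
        rows.append([float(x) for x in np.r_[a,b]+0.]+[g]); p_=p_+r_.apply(a*20); r_=r_*Ro.from_rotvec(np.radians(b*10))
    for i in range(0,n,8): print(str(rows[i:i+8]).replace(" ",""))
    print("end",p_.round(1),"err",(p_-P).round(1),np.degrees((r_.inv()*R).magnitude()).round(2),n)
    return p_,r_
E
python3 - <<'E'
from h import *
print([x for x in dir(ctrl) if x[0]!='_'])
plan([575,-81,300],down(-51),1)
E
```

```text
['MotionError', 'hold_point_z', 'sense']
[[-0.32,-0.34,-0.04,0.0,0.0,0.14,1],[-0.49,-0.5,-0.05,0.0,0.0,0.21,1],[-0.67,-0.63,-0.08,0.0,0.0,0.28,1],[-0.71,-0.61,-0.08,0.0,0.0,0.28,1],[-0.73,-0.57,-0.07,0.0,0.0,0.28,1],[-0.76,-0.53,-0.08,0.0,0.0,0.28,1],[-0.79,-0.49,-0.07,0.0,0.0,0.28,1],[-0.81,-0.46,-0.08,0.0,0.0,0.28,1]]
[[-0.83,-0.41,-0.07,0.0,0.0,0.28,1],[-0.85,-0.38,-0.08,0.0,0.0,0.28,1],[-0.86,-0.33,-0.07,0.0,0.0,0.28,1],[-0.89,-0.29,-0.08,0.0,0.0,0.28,1],[-0.89,-0.24,-0.07,0.0,0.0,0.27,1],[-0.91,-0.21,-0.08,0.0,0.0,0.28,1],[-0.91,-0.16,-0.08,0.0,0.0,0.28,1],[-0.92,-0.11,-0.07,0.0,0.0,0.28,1]]
[[-0.93,-0.07,-0.08,0.0,0.0,0.28,1],[-0.93,-0.02,-0.07,0.0,0.0,0.28,1],[-0.93,0.02,-0.08,0.0,0.0,0.28,1],[-0.92,0.07,-0.07,0.0,0.0,0.28,1],[-0.92,0.11,-0.08,0.0,0.0,0.28,1],[-0.92,0.16,-0.07,0.0,0.0,0.28,1],[-0.91,0.2,-0.08,0.0,0.0,0.28,1],[-0.89,0.24,-0.07,0.0,0.0,0.28,1]]
[[-0.88,0.29,-0.08,0.0,0.0,0.28,1],[-0.87,0.33,-0.08,0.0,0.0,0.28,1],[-0.85,0.38,-0.07,0.0,0.0,0.28,1],[-0.83,0.41,-0.08,0.0,0.0,0.28,1],[-0.81,0.46,-0.07,0.0,0.0,0.28,1],[-0.79,0.49,-0.08,0.0,0.0,0.28,1],[-0.76,0.53,-0.07,0.0,0.0,0.28,1],[-0.73,0.57,-0.08,0.0,0.0,0.28,1]]
[[-0.71,0.61,-0.07,0.0,0.0,0.28,1],[-0.67,0.63,-0.08,0.0,0.0,0.28,1],[-0.65,0.67,-0.08,0.0,0.0,0.27,1],[-0.61,0.7,-0.07,0.0,0.0,0.28,1],[-0.57,0.73,-0.08,0.0,0.0,0.28,1],[-0.54,0.75,-0.07,0.0,0.0,0.28,1],[-0.5,0.79,-0.08,0.0,0.0,0.28,1],[-0.47,0.8,-0.07,0.0,0.0,0.28,1]]
[[-0.42,0.83,-0.08,0.0,0.0,0.28,1],[-0.39,0.84,-0.07,0.0,0.0,0.28,1],[-0.34,0.87,-0.08,0.0,0.0,0.28,1],[-0.3,0.87,-0.07,0.0,0.0,0.28,1],[-0.25,0.9,-0.08,0.0,0.0,0.28,1],[-0.16,0.67,-0.06,0.0,0.0,0.21,1],[-0.09,0.46,-0.03,0.0,0.0,0.14,1]]
end [575.  -81.  299.9] err [-0.  -0.  -0.1] 0.0 47
```

drive_tool(commands=[[-0.5, -0.5, -0.3, 0, 0, 0, 1], [-0.9, -0.95, -0.3, 0, 0, 0, 1], [-0.9, -0.95, -0.3, 0, 0, 0, 1], [-0.9, -0.95, -0.3, 0, 0, 0, 1], [-0.9, -0.95, -0.3, 0, 0, 0, 1], [-0.9, -0.95, -0.3, 0, 0, 0, 1], [-0.9, -0.95, -0.3, 0, 0, 0, 1], [-0.9, -0.95, -0.3, 0, 0, 0, 1]])

```text
clock: 2.1
tcp_pos: [259.6, 482.8, 280.1]
ee_rot: [3.141, 0.001, 2.9]
force: [1.2, -0.4, -0.7]
width: 1.003
finger_force: 0.0
```

drive_tool(commands=[[-0.95, -1, -0.2, 0, 0, 0, 1], [-0.95, -1, -0.2, 0, 0, 0, 1], [-0.95, -1, -0.2, 0, 0, 0, 1], [-0.95, -1, -0.2, 0, 0, 0, 1], [-0.95, -1, -0.2, 0, 0, 0, 1], [-0.95, -1, -0.2, 0, 0, 0, 1], [-0.95, -1, -0.2, 0, 0, 0, 1], [-0.95, -1, -0.2, 0, 0, 0, 1]])

```text
clock: 3.1
tcp_pos: [368.6, 291.1, 312.0]
ee_rot: [3.141, 0.001, 2.9]
force: [-0.8, -0.1, 0.1]
width: 0.999
finger_force: 0.0
```

drive_tool(commands=[[-0.95, -1, 0, 0, 0, 0, 1], [-0.95, -1, 0, 0, 0, 0, 1], [-0.95, -1, 0, 0, 0, 0, 1], [-0.95, -1, 0, 0, 0, 0, 1], [-0.95, -1, 0, 0, 0, 0, 1], [-0.95, -1, 0, 0, 0, 0, 1], [-0.95, -1, 0, 0, 0, 0, 1], [-0.5, -0.5, 0, 0, 0, 0, 1]])

```text
clock: 4.1
tcp_pos: [471.6, 111.4, 311.7]
ee_rot: [3.142, 0.001, 2.899]
force: [-1.2, -1.3, 0.4]
width: 0.997
finger_force: 0.0
```

drive_tool(commands=[[0, 0, 0, 0, 0, 0.5, 1], [0, 0, 0, 0, 0, 1, 1], [0, 0, 0, 0, 0, 1, 1], [0, 0, 0, 0, 0, 1, 1], [0, 0, 0, 0, 0, 1, 1], [0, 0, 0, 0, 0, 1, 1], [0, 0, 0, 0, 0, 1, 1], [0, 0, 0, 0, 0, 0.5, 1]])

```text
clock: 5.1
tcp_pos: [471.1, 112.9, 311.6]
ee_rot: [3.141, -0.0, 1.676]
force: [0.4, -0.5, 0.5]
width: 1.002
finger_force: 0.0
```

```bash
python3 - <<'E'
from h import *
p=eyes.read_camera("wrist"); save(p,"w1.png")
for l in("mug","mug_loop","hook","lid_handle","lid_hinge"):
    for d in spot_point(p,l)[:2]: print(l,round(d["confidence"],2),w(p,d["location"]).round())
s=ctrl.sense();print(s["clock"],s["tcp_pos"],s["ee_rot"],s["q"])
plan([575,-81,290],down(-51),1)
E
```

```text
mug 0.79 [ 389. -107.    1.]
mug 0.67 [577. -81. 160.]
mug_loop 0.63 [403. -71.  39.]
hook 0.79 [611.  53. 119.]
5.4 [471.3497585  112.82689019 311.41517421] [ 3.14148740e+00 -4.95900150e-05  1.68016258e+00] [ 2.51995476e-02 -1.98642036e-01  1.93358113e+00  5.90578004e-05
  1.40655285e+00 -8.41763582e-02]
[[-0.41,0.16,0.04,0.0,0.0,0.23,1],[-0.6,0.27,0.07,0.0,0.0,0.34,1],[-0.78,0.41,0.08,0.0,0.0,0.46,1],[-0.74,0.47,0.09,0.0,0.0,0.46,1],[-0.71,0.53,0.08,0.0,0.0,0.46,1],[-0.66,0.58,0.09,0.0,0.0,0.46,1],[-0.61,0.63,0.09,0.0,0.0,0.45,1],[-0.56,0.68,0.08,0.0,0.0,0.46,1]]
[[-0.5,0.72,0.09,0.0,0.0,0.46,1],[-0.45,0.76,0.08,0.0,0.0,0.46,1],[-0.38,0.79,0.09,0.0,0.0,0.46,1],[-0.32,0.82,0.08,0.0,0.0,0.45,1],[-0.18,0.63,0.07,0.0,0.0,0.35,1],[-0.1,0.43,0.04,0.0,0.0,0.23,1]]
end [575.1 -81.  290. ] err [0.1 0.  0. ] 0.03 14
```

View pics/w1.png

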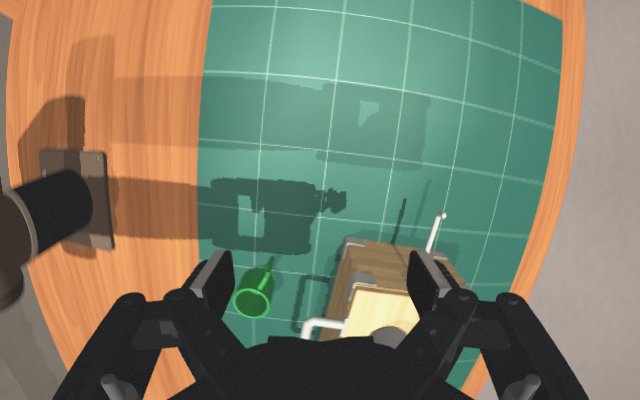

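The wrist view shows the green look-alike at (255,295), the chest lid at (385,320) with the steel mug at (390,340), and the hook tip at (443,215). These agree with the measured positions.

drive_tool(commands=[[-0.41, 0.16, 0.04, 0, 0, 0.23, 1], [-0.6, 0.27, 0.07, 0, 0, 0.34, 1], [-0.78, 0.41, 0.08, 0, 0, 0.46, 1], [-0.74, 0.47, 0.09, 0, 0, 0.46, 1], [-0.71, 0.53, 0.08, 0, 0, 0.46, 1], [-0.66, 0.58, 0.09, 0, 0, 0.46, 1], [-0.61, 0.63, 0.09, 0, 0, 0.45, 1], [-0.56, 0.68, 0.08, 0, 0, 0.46, 1]])

```text
clock: 6.4
tcp_pos: [532.0, -1.2, 298.6]
ee_rot: [-3.141, 0.0, 1.094]
force: [-0.4, -0.4, -0.5]
width: 1.001
finger_force: 0.0
```

drive_tool(commands=[[-0.5, 0.72, 0.09, 0, 0, 0.46, 1], [-0.45, 0.76, 0.08, 0, 0, 0.46, 1], [-0.38, 0.79, 0.09, 0, 0, 0.46, 1], [-0.32, 0.82, 0.08, 0, 0, 0.45, 1], [-0.18, 0.63, 0.07, 0, 0, 0.35, 1], [-0.1, 0.43, 0.04, 0, 0, 0.23, 1]])

```text
clock: 7.15
tcp_pos: [575.3, -82.5, 289.4]
ee_rot: [-3.141, 0.001, 0.675]
force: [0.5, -0.3, -0.8]
width: 1.001
finger_force: 0.0
```

```bash
python3 - <<'E'
from h import *
for n in("wrist","scene","side"):
    p=eyes.read_camera(n); save(p,n+"2.png")
    for l in("mug","mug_loop","hook","lid_handle","lid_hinge","chest"):
        for d in spot_point(p,l)[:2]: print(n,l,round(d["confidence"],2),w(p,d["location"]).round(1))
s=ctrl.sense();print(s["clock"],s["tcp_pos"],s["ee_rot"],s["q"])
E
```

```text
wrist mug 0.95 [579.3 -83.1 160.3]
wrist mug 0.92 [ 391.7 -104.3    1.7]
wrist mug_loop 0.73 [608.8  52.  117.6]
wrist mug_loop 0.58 [407.  -72.7  37.4]
wrist hook 0.95 [611.6  53.8 118.6]
wrist lid_handle 0.88 [ 474.6 -122.6  153.3]
wrist lid_hinge 0.76 [ 683.9 -138.2  147.2]
scene mug 0.91 [580.2 -79.4 159. ]
scene mug 0.57 [ 389.9 -107.1    3. ]
scene mug_loop 0.84 [ 544.2 -108.9  193. ]
scene mug_loop 0.76 [407.3 -69.9  38.1]
scene hook 0.6 [616.4  52.7 115.8]
scene lid_handle 0.69 [ 466.9 -119.1  152.9]
scene lid_hinge 0.94 [ 688.  -135.   144.6]
scene chest 0.7 [ 601.9 -132.5    2.5]
side mug 0.78 [ 3.886e+02 -1.105e+02 -2.000e-01]
side mug 0.72 [577.6 -85.4 154.6]
side mug_loop 0.71 [ 542.2 -106.1  193.3]
side mug_loop 0.63 [405.  -68.9  38.2]
side lid_handle 0.69 [ 471.1 -124.2  153.7]
side lid_hinge 0.94 [ 684.4 -137.5  144.2]
side chest 0.85 [ 600.3 -131.     0.8]
8.2 [575.01685302 -81.1204045  289.9090302 ] [-3.14155035e+00  9.03529009e-06  6.78977518e-01] [-3.14795686e-01  3.91649873e-02  1.74930675e+00  1.58790694e-05
  1.35316130e+00  5.77019693e-01]
```

View pics/wrist2.png

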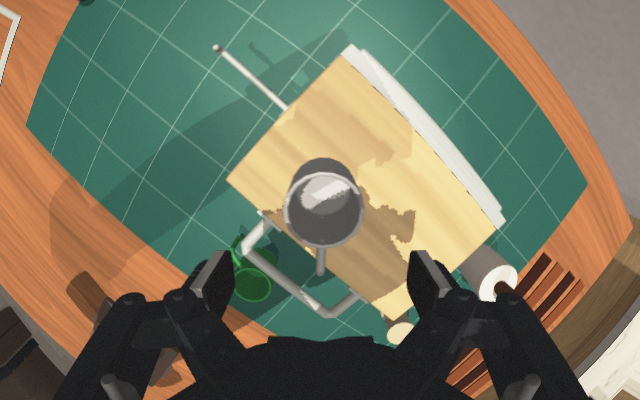

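The mug sits at pixel (323,205) with its handle pointing straight down the image, so the tool is already lined up with it. I'll descend now.

drive_tool(commands=[[0.06, 0.08, 0.5, 0, 0, 0, 1], [0.06, 0.08, 0.9, 0, 0, 0, 1], [0, 0, 0.9, 0, 0, 0, 1], [0, 0, 0.9, 0, 0, 0, 1], [0, 0, 0.9, 0, 0, 0, 1], [0, 0, 0.8, 0, 0, 0, 1], [0, 0, 0.5, 0, 0, 0, 1], [0, 0, 0, 0, 0, 0, 1]])

```text
clock: 9.2
tcp_pos: [578.5, -82.0, 180.9]
ee_rot: [-3.14, 0.001, 0.679]
force: [0.6, -0.4, 0.3]
width: 0.997
finger_force: 0.0
```

drive_tool(commands=[[0, 0, 0, 0, 0, 0, -0.2], [0, 0, 0, 0, 0, 0, -0.2], [0, 0, 0, 0, 0, 0, -0.2], [0, 0, 0, 0, 0, 0, -0.2], [0, 0, 0, 0, 0, 0, -0.2], [0, 0, 0, 0, 0, 0, -0.2]], newtons=30)

```text
clock: 9.95
tcp_pos: [579.7, -82.3, 183.2]
ee_rot: [3.14, -0.001, 0.679]
force: [0.4, 0.7, 5.6]
width: 0.682
finger_force: 32.8
```

drive_tool(commands=[[0, 0, -0.3, 0, 0, 0, -0.2], [0, 0, -0.8, 0, 0, 0, -0.2], [0, 0, -1, 0, 0, 0, -0.2], [0, 0, -1, 0, 0, 0, -0.2], [0, 0, -0.3, 0, 0, -0.5, -0.2], [0, 0, 0, 0, 0, -1, -0.2], [0, 0, 0, 0, 0, -1, -0.2], [0, 0, 0, 0, 0, -1, -0.2]])

```text
clock: 10.95
tcp_pos: [579.2, -82.2, 251.5]
ee_rot: [3.14, 0.0, 1.296]
force: [-1.2, -0.3, -2.0]
width: 0.683
finger_force: 32.6
```

drive_tool(commands=[[0, 0, 0, 0, 0, -1, -0.2], [0, 0, 0, 0, 0, -1, -0.2], [0, 0, 0, 0, 0, -1, -0.2], [0, 0, 0, 0, 0, -1, -0.2], [0, 0, 0, 0, 0, -1, -0.2], [0, 0, 0, 0, 0, -1, -0.2], [0, 0, 0, 0, 0, -1, -0.2], [0, 0, 0, 0, 0, -1, -0.2]])

```text
clock: 11.95
tcp_pos: [579.2, -82.2, 251.5]
ee_rot: [3.141, 0.001, 2.692]
force: [-1.0, 0.2, -1.1]
width: 0.684
finger_force: 32.6
```

drive_tool(commands=[[0, 0, 0, 0, 0, -1, -0.2], [0, 0, 0, 0, 0, -0.8, -0.2], [0, 0.5, 0, 0, 0, -0.4, -0.2], [0, 0.9, 0, 0, 0, 0, -0.2], [0, 0.9, 0, 0, 0, 0, -0.2], [0, 0.9, 0, 0, 0, 0, -0.2], [0, 0.9, 0, 0, 0, 0, -0.2], [0, 0.9, 0, 0, 0, 0, -0.2]])

```text
clock: 12.95
tcp_pos: [586.8, 19.0, 249.9]
ee_rot: [3.142, -0.0, 3.07]
force: [0.6, 0.8, -1.9]
width: 0.679
finger_force: 32.6
```

drive_tool(commands=[[0, 0.9, 0, 0, 0, 0, -0.2], [0, 0.9, 0, 0, 0, 0, -0.2], [0, 0.9, 0, 0, 0, 0, -0.2], [0, 0.9, 0, 0, 0, 0, -0.2], [0, 0.9, 0, 0, 0, 0, -0.2], [0, 0.6, 0, 0, 0, 0, -0.2], [0, 0.3, 0, 0, 0, 0, -0.2], [0, 0, 0, 0, 0, 0, -0.2]])

```text
clock: 13.95
tcp_pos: [594.5, 125.5, 249.9]
ee_rot: [-3.141, -0.0, 3.071]
force: [0.7, -0.7, -1.9]
width: 0.68
finger_force: 32.6
```

```bash
python3 - <<'E'
from h import *
for n in("scene","side","wrist"):
    p=eyes.read_camera(n); save(p,n+"3.png")
    for l in("mug","mug_loop","hook"):
        for d in spot_point(p,l)[:2]: print(n,l,round(d["confidence"],2),w(p,d["location"]).round(1))
s=ctrl.sense();print(s["clock"],s["tcp_pos"],s["ee_rot"],s["q"])
E
```

```text
scene mug 0.67 [ 390.7 -107.6    4.4]
scene mug 0.56 [597.9 124.5 227.2]
scene mug_loop 0.93 [406.5 -71.7  35.9]
scene mug_loop 0.74 [634.8 118.5 259.3]
scene hook 0.7 [616.3  51.4 118.9]
scene hook 0.23 [ 601.4 -130.     5.9]
side mug 0.91 [ 389.5 -109.6    0.8]
side mug 0.76 [592.2 123.5 219.2]
side mug_loop 0.75 [404.2 -70.4  37.6]
side mug_loop 0.67 [633.9 116.7 262.5]
side hook 0.93 [622.6  51.8 116.5]
side hook 0.68 [636.3 117.5 263.7]
wrist mug 0.75 [ 391.5 -108.9    1.5]
wrist mug 0.59 [596.9 125.2 226. ]
wrist mug_loop 0.85 [407.1 -72.1  38.6]
wrist mug_loop 0.7 [633.  122.  262.8]
wrist hook 0.65 [610.5  52.9 119.3]
14.55 [594.45039368 125.19410924 249.95017126] [-3.14157274e+00  1.02224045e-05  3.06995836e+00] [ 4.07136860e-02  1.25349850e-01  1.73015653e+00 -2.18107606e-05
  1.28607834e+00 -1.45844223e+00]
```

View pics/wrist3.png

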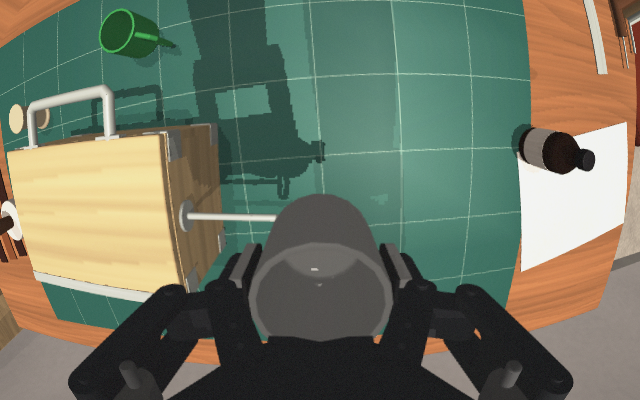

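drive_tool(commands=[[0.4, 0.05, 0.4, 0, 0, -0.3, -0.2], [0.4, 0, 1, 0, 0, 0, -0.2], [0, 0, 1, 0, 0, 0, -0.2], [0, 0, 1, 0, 0, 0, -0.2], [0, 0, 1, 0, 0, 0, -0.2], [0, 0, 1, 0, 0, 0, -0.2], [0, 0, 1, 0, 0, 0, -0.2], [0, 0, 0.4, 0, 0, 0, -0.2]])

```text
clock: 15.55
tcp_pos: [577.6, 126.9, 111.7]
ee_rot: [-3.141, -0.003, 3.122]
force: [-0.3, 0.3, -1.4]
width: 0.68
finger_force: 32.6
```

```bash
python3 - <<'E'
from h import *
for n in("scene","side"):
    p=eyes.read_camera(n); save(p,n+"4.png")
    for l in("mug","mug_loop","hook"):
        for d in spot_point(p,l)[:2]: print(n,l,round(d["confidence"],2),w(p,d["location"]).round(1),pix(p,w(p,d["location"])).round())
s=ctrl.sense();print(s["clock"],s["tcp_pos"],s["ee_rot"],s["force"])
a=cv2.resize(cv2.imread("pics/scene4.png")[150:270,310:430],(400,400),interpolation=2);b=cv2.resize(cv2.imread("pics/side4.png")[150:270,280:400],(400,400),interpolation=2)
cv2.imwrite("pics/c4.png",np.hstack([a,b]))
E
```

```text
scene mug 0.79 [ 389.5 -107.2    5.1] [259. 221.]
scene mug 0.59 [579.1 125.7  91.3] [355. 195.]
scene mug_loop 0.79 [616.  120.9 121.4] [365. 197.]
scene mug_loop 0.71 [408.5 -69.1  37. ] [271. 212.]
scene hook 0.75 [613.8  54.6 116.4] [349. 212.]
scene hook 0.75 [579.7 442.2   3.5] [412. 154.]
side mug 0.66 [ 391.2 -111.8   -1.7] [276. 272.]
side mug 0.65 [578.7 126.8  85.3] [327. 200.]
side mug_loop 0.64 [405.3 -67.   38.6] [279. 251.]
side hook 0.92 [618.4  52.9 114.9] [343. 204.]
side hook 0.4 [ 454.9 -343.8   -3.3] [306. 328.]
15.95 [579.20955703 127.05677787 114.99981738] [3.14145977e+00 1.95755487e-03 3.12240895e+00] [-0.17174188 -0.13740631 -2.02592117]
```

View pics/c4.png

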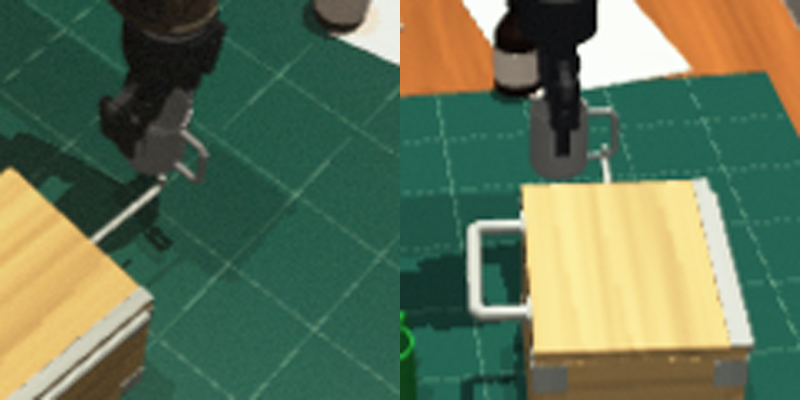

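The side crop shows the loop opening at about (600,132) just in front of the hook tip at (604,150), which matches the computed alignment. I'll slide it on.

drive_tool(commands=[[0.02, -0.3, 0, 0, 0, 0, -0.2], [0.03, -0.5, 0, 0, 0, 0, -0.2], [0.03, -0.5, 0, 0, 0, 0, -0.2], [0.03, -0.5, 0, 0, 0, 0, -0.2], [0.03, -0.5, 0, 0, 0, 0, -0.2], [0.03, -0.5, 0, 0, 0, 0, -0.2], [0.02, -0.4, 0, 0, 0, 0, -0.2], [0, -0.3, 0, 0, 0, 0, -0.2]])

```text
clock: 16.95
tcp_pos: [573.4, 56.6, 113.9]
ee_rot: [3.142, 0.0, 3.122]
force: [0.2, -1.0, -1.6]
width: 0.683
finger_force: 32.6
```

```bash
python3 - <<'E'
from h import *
for n in("scene","side"):
    p=eyes.read_camera(n); save(p,n+"5.png")
    for l in("mug","mug_loop","hook"):
        for d in spot_point(p,l)[:2]: print(n,l,round(d["confidence"],2),w(p,d["location"]).round(1))
s=ctrl.sense();print(s["clock"],s["tcp_pos"],s["ee_rot"],s["force"])
a=cv2.resize(cv2.imread("pics/scene5.png")[150:270,290:410],(400,400),interpolation=2);b=cv2.resize(cv2.imread("pics/side5.png")[160:240,300:380],(400,400),interpolation=2)
cv2.imwrite("pics/c5.png",np.hstack([a,b]))
E
```

```text
scene mug 0.77 [573.6  58.3  92.4]
scene mug 0.65 [ 387.3 -106.5    2.5]
scene mug_loop 0.81 [613.2  52.2 122.5]
scene mug_loop 0.65 [405.4 -71.9  37. ]
scene hook 0.92 [614.6  53.8 114.3]
side mug 0.71 [571.8  57.6  86. ]
side mug 0.68 [ 388.7 -109.6   -3.8]
side mug_loop 0.69 [612.2  52.4 123.7]
side mug_loop 0.63 [406.5 -70.5  38.1]
side hook 0.96 [617.3  49.6 114.2]
17.35 [573.38630908  57.39492018 113.91627699] [ 3.14154303e+00 -4.73394219e-05  3.12289132e+00] [-0.47398905  1.08369468 -1.86814045]
```

View pics/c5.png

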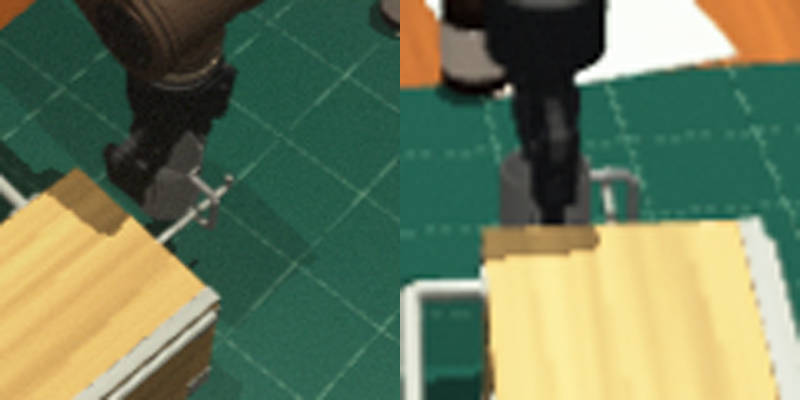

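The bar now runs through the loop at (208,205) in the scene crop, with its tip beyond at (230,180). Next I lower the mug to just short of contact and work out a tilt.

drive_tool(commands=[[0, 0, 0.2, 0, 0, 0, -0.2], [0, 0, 0.3, 0, 0, 0, -0.2], [0, 0, 0.3, 0, 0, 0, -0.2], [0, 0, 0.2, 0, 0, 0, -0.2]])

```text
clock: 17.85
tcp_pos: [573.0, 57.1, 93.1]
ee_rot: [3.142, -0.001, 3.122]
force: [-0.3, 0.2, -1.8]
width: 0.682
finger_force: 32.6
```

```bash
python3 - <<'E'
from h import *
s=ctrl.sense();print(s["clock"],s["tcp_pos"],s["force"])
r=Ro.from_euler('xyz',s["ee_rot"]);p=np.array(s["tcp_pos"])
piv=np.array([614,p[1],120.])
for a in(35,):
    for k,ang in enumerate((a,)):
        T=Ro.from_rotvec(-np.radians(ang)*np.array([-.072*-1,.997,0]))
        P=piv+T.apply(p-piv); print(P,P-p); plan(P,T*r,-0.2,step=9)
E
```

```text
17.85 [573.02494797  57.13175336  93.08979581] [-0.30803956  0.1704831  -1.76290819]
[595.78053967  55.48842076  74.5196229 ] [ 22.7555917   -1.6433326  -18.57017292]
[[-0.13,-0.01,0.1,0.02,-0.39,0.0,-0.2],[-0.18,-0.01,0.17,0.03,-0.58,0.0,-0.2],[-0.21,-0.01,0.25,0.04,-0.78,0.0,-0.2],[-0.18,-0.01,0.27,0.04,-0.77,0.0,-0.2],[-0.11,0.0,0.22,0.03,-0.59,0.0,-0.2],[-0.05,-0.01,0.15,0.02,-0.38,0.0,-0.2]]
end [595.7  55.4  74.5] err [-0.1 -0.1  0. ] 0.06 6
```

drive_tool(commands=[[-0.13, -0.01, 0.1, 0.02, -0.39, 0, -0.2], [-0.18, -0.01, 0.17, 0.03, -0.58, 0, -0.2], [-0.21, -0.01, 0.25, 0.04, -0.78, 0, -0.2], [-0.18, -0.01, 0.27, 0.04, -0.77, 0, -0.2], [-0.11, 0, 0.22, 0.03, -0.59, 0, -0.2], [-0.05, -0.01, 0.15, 0.02, -0.38, 0, -0.2], [0, 0, 0, 0, 0, 0, -0.2]])

```text
clock: 18.73
tcp_pos: [595.0, 58.0, 78.9]
ee_rot: [-3.109, 0.6, 3.134]
force: [-2.7, 13.8, 1.2]
width: 0.684
finger_force: 34.2
```

```bash
python3 - <<'E'
from h import *
for n in("scene","side"):
    p=eyes.read_camera(n); save(p,n+"6.png")
    for l in("mug","mug_loop","hook"):
        for d in spot_point(p,l)[:2]: print(n,l,round(d["confidence"],2),w(p,d["location"]).round(1))
s=ctrl.sense();print(s["clock"],s["tcp_pos"],s["ee_rot"],s["force"])
a=cv2.resize(cv2.imread("pics/scene6.png")[150:270,290:410],(400,400),interpolation=2);b=cv2.resize(cv2.imread("pics/side6.png")[160:240,300:380],(400,400),interpolation=2)
cv2.imwrite("pics/c6.png",np.hstack([a,b]))
E
```

```text
scene mug 0.66 [ 391.  -106.2    4.4]
scene mug 0.66 [ 468.5 -119.   156.6]
scene mug_loop 0.9 [620.9  54.5 111.7]
scene mug_loop 0.56 [407.2 -74.   39.4]
scene hook 0.58 [613.9  53.2 117.9]
side mug 0.85 [ 389.2 -110.9   -2.3]
side mug 0.42 [620.1  55.2 111.7]
side mug_loop 0.88 [402.4 -68.6  38. ]
side mug_loop 0.6 [622.3  54.6 108.4]
side hook 0.63 [617.6  52.1 115.4]
19.125 [595.78202514  57.85442991  79.44188622] [-3.10882539  0.60130085  3.13389001] [-2.61281809 14.6228809   2.04644591]
```

View pics/c6.png

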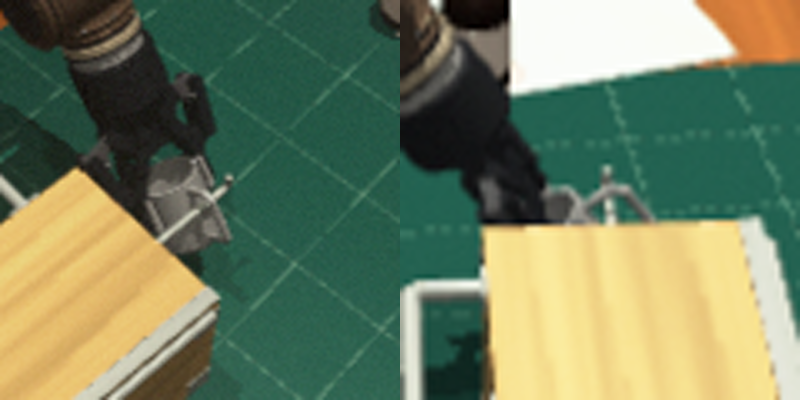

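Sideways force of +14.6 N means the gripper is touching the chest wall. I'll slide out by 14 mm along the bar.

drive_tool(commands=[[0, 0.2, 0, 0, 0, 0, -0.2], [0, 0.3, 0, 0, 0, 0, -0.2], [0, 0.2, 0, 0, 0, 0, -0.2], [0, 0, 0, 0, 0, 0, -0.2]])

```text
clock: 19.62
tcp_pos: [596.6, 69.4, 78.8]
ee_rot: [-3.106, 0.602, 3.134]
force: [0.2, 0.4, -1.6]
width: 0.682
finger_force: 34.3
```

drive_tool(commands=[[0.11, 0, 0.16, 0, 0, 0, -0.2], [0.06, 0, 0.08, 0, 0, 0, -0.2], [0, 0, 0, 0, 0, 0, -0.2]])

```text
clock: 20.0
tcp_pos: [596.8, 69.2, 75.8]
ee_rot: [-3.106, 0.597, 3.133]
force: [0.4, 1.3, -1.6]
width: 0.681
finger_force: 34.3
```

drive_tool(commands=[[0.06, 0, 0.08, 0, 0, 0, -0.2], [0.03, 0, 0.04, 0, 0, 0, -0.2], [0, 0, 0, 0, 0, 0, -0.2]])

```text
clock: 20.38
tcp_pos: [596.8, 69.4, 74.4]
ee_rot: [-3.106, 0.595, 3.133]
force: [-0.2, 1.2, -1.4]
width: 0.681
finger_force: 34.3
```

drive_tool(commands=[[0.06, 0, 0.08, 0, 0, 0, -0.2], [0.06, 0, 0.08, 0, 0, 0, -0.2], [0, 0, 0, 0, 0, 0, -0.2]])

```text
clock: 20.75
tcp_pos: [596.7, 69.4, 72.3]
ee_rot: [-3.106, 0.591, 3.133]
force: [0.0, -0.5, -0.5]
width: 0.678
finger_force: 34.3
```

drive_tool(commands=[[0.06, 0, 0.08, 0, 0, 0, -0.2], [0.06, 0, 0.08, 0, 0, 0, -0.2], [0, 0, 0, 0, 0, 0, -0.2]])

```text
clock: 21.12
tcp_pos: [596.7, 69.4, 70.3]
ee_rot: [-3.106, 0.588, 3.133]
force: [0.0, -0.2, -1.4]
width: 0.679
finger_force: 34.3
```

```bash
python3 - <<'E'
from h import *
p=eyes.read_camera("scene"); q=eyes.read_camera("side")
for p in(p,q):
  for l in("mug_loop","hook"):
        for d in spot_point(p,l)[:2]: print(l,round(d["confidence"],2),w(p,d["location"]).round(1))
s=ctrl.sense();print(s["clock"],s["q"],s["tcp_pos"])
E
```

```text
mug_loop 0.77 [404.4 -70.2  32.8]
mug_loop 0.67 [625.9  65.5 100.4]
hook 0.65 [615.7  53.7 120.5]
hook 0.64 [ 469.  -121.2  154.5]
mug_loop 0.97 [403.5 -73.8  36.6]
mug_loop 0.4 [624.3  64.4 102.4]
hook 0.59 [616.9  50.3 117.6]
21.425 [-0.04700737  0.10679761  2.20846361 -0.06034081  0.23749227 -1.54397556] [596.76158412  69.39784472  70.47625843]
```

drive_tool(commands=[[0, 0, 0, 0, 0.2, 0, -0.2], [0, 0, 0, 0, 0.2, 0, -0.2], [0, 0, 0, 0, 0, 0, -0.2]])

```text
clock: 21.8
tcp_pos: [596.7, 69.6, 70.9]
ee_rot: [-3.108, 0.519, 3.13]
force: [-3.8, 0.2, 2.1]
width: 0.685
finger_force: 34.3
```

drive_tool(commands=[[0, 0, 0, 0, 0, 0, 0.6], [0, 0, 0, 0, 0, 0, 0.8], [0, 0, 0, 0, 0, 0, 0.8], [0, 0, 0, 0, 0, 0, 0.8], [0, 0, 0, 0, 0, 0, 0.8]])

```text
clock: 22.42
tcp_pos: [596.7, 69.4, 70.4]
ee_rot: [-3.108, 0.519, 3.13]
force: [0.3, -1.2, 0.0]
width: 0.9
finger_force: 0.0
```

```bash
python3 - <<'E'
from h import *
for n in("scene","side"):
    p=eyes.read_camera(n); save(p,n+"7.png")
    for l in("mug","mug_loop","hook"):
        for d in spot_point(p,l)[:2]: print(n,l,round(d["confidence"],2),w(p,d["location"]).round(1))
s=ctrl.sense();print(s["clock"],s["tcp_pos"],s["ee_rot"],s["force"],s["q"])
a=cv2.resize(cv2.imread("pics/scene7.png")[150:270,290:410],(400,400),interpolation=2);b=cv2.resize(cv2.imread("pics/side7.png")[160:240,300:380],(400,400),interpolation=2)
cv2.imwrite("pics/c7.png",np.hstack([a,b]))
E
```

```text
scene mug 0.88 [623.2  71.   51.9]
scene mug 0.75 [ 452.8 -342.8   -0.8]
scene mug_loop 0.69 [624.3  65.4  98.3]
scene mug_loop 0.58 [406.9 -69.3  34.8]
scene hook 0.83 [616.7  53.  116.4]
scene hook 0.23 [ 600.2 -132.6    3.4]
side mug 0.79 [ 3.880e+02 -1.092e+02  2.000e-01]
side mug_loop 0.67 [403.8 -68.1  39.7]
side mug_loop 0.43 [630.1  67.5 109.3]
side hook 0.59 [617.9  51.  117.6]
22.825 [596.75280364  69.38079533  70.45277001] [-3.10764138  0.51865188  3.12998516] [ 0.09888644 -0.11853264 -0.56525103] [-0.04587464  0.11924375  2.17233778 -0.05218046  0.33102013 -1.55120741]
```

View pics/c7.png

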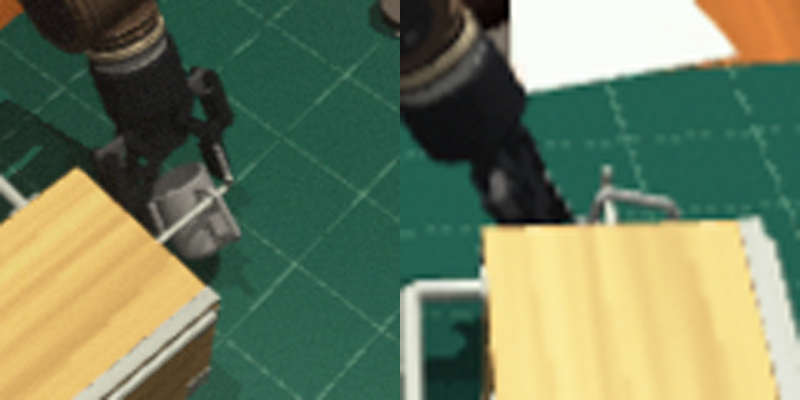

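The mug hangs on the hook at about (195,210) in the scene crop, tipped, with the loop corner on the bar and the fingers free. I'll back out along the tool axis.

drive_tool(commands=[[0, 0, -0.3, 0, 0, 0, 0.8], [0, 0, -0.7, 0, 0, 0, 0.8], [0, 0, -1, 0, 0, 0, 0.8], [0, 0, -1, 0, 0, 0, 0.8], [0, 0, -1, 0, 0, 0, 0.8], [0, 0, -1, 0, 0, 0, 0.8], [0, 0, -1, 0, 0, 0, 0.8], [0, 0, -1, 0, 0, 0, 0.8]])

```text
clock: 23.82
tcp_pos: [526.9, 75.0, 192.8]
ee_rot: [-3.108, 0.519, 3.13]
force: [0.4, 0.4, -0.7]
width: 0.897
finger_force: 0.0
```

```bash
python3 - <<'E'
from h import *
s=ctrl.sense();print(s["clock"],s["tcp_pos"],s["ee_rot"],s["q"])
p=eyes.read_camera("side")
for d in spot_point(p,"mug_loop")[:2]: print(w(p,d["location"]))
plan([471,-121.5,240],down(-4),-0.1)
E
```

```text
23.825 [526.87952897  75.02083381 192.83105532] [-3.10763339  0.51905155  3.13008674] [-0.03982461 -0.25268109  2.25871813 -0.03444581  0.6161216  -1.56727341]
[403.20713454 -68.24958052  39.03501899]
[625.55916257  64.17673606 104.74884028]
[[0.05,-0.4,-0.12,0.09,0.1,0.36,-0.1],[0.04,-0.6,-0.17,0.14,0.15,0.55,-0.1],[-0.02,-0.82,-0.2,0.18,0.19,0.72,-0.1],[-0.11,-0.81,-0.19,0.19,0.2,0.72,-0.1],[-0.21,-0.79,-0.16,0.18,0.19,0.73,-0.1],[-0.31,-0.77,-0.14,0.18,0.2,0.72,-0.1],[-0.39,-0.73,-0.13,0.18,0.2,0.72,-0.1],[-0.48,-0.68,-0.13,0.19,0.19,0.73,-0.1]]
[[-0.55,-0.61,-0.12,0.18,0.2,0.72,-0.1],[-0.63,-0.55,-0.13,0.18,0.19,0.73,-0.1],[-0.68,-0.46,-0.13,0.19,0.2,0.72,-0.1],[-0.74,-0.38,-0.14,0.18,0.2,0.72,-0.1],[-0.58,-0.22,-0.12,0.14,0.14,0.55,-0.1],[-0.39,-0.11,-0.08,0.09,0.1,0.36,-0.1]]
end [ 471.1 -121.5  240. ] err [ 0.1  0.  -0. ] 0.02 14
```

drive_tool(commands=[[0.05, -0.4, -0.12, 0.09, 0.1, 0.36, -0.1], [0.04, -0.6, -0.17, 0.14, 0.15, 0.55, -0.1], [-0.02, -0.82, -0.2, 0.18, 0.19, 0.72, -0.1], [-0.11, -0.81, -0.19, 0.19, 0.2, 0.72, -0.1], [-0.21, -0.79, -0.16, 0.18, 0.19, 0.73, -0.1], [-0.31, -0.77, -0.14, 0.18, 0.2, 0.72, -0.1], [-0.39, -0.73, -0.13, 0.18, 0.2, 0.72, -0.1], [-0.48, -0.68, -0.13, 0.19, 0.19, 0.73, -0.1]])

```text
clock: 24.92
tcp_pos: [494.1, -39.6, 217.6]
ee_rot: [3.047, 0.216, 2.153]
force: [0.3, 0.2, -0.5]
width: 0.449
finger_force: 0.0
```

drive_tool(commands=[[-0.55, -0.61, -0.12, 0.18, 0.2, 0.72, -0.1], [-0.63, -0.55, -0.13, 0.18, 0.19, 0.73, -0.1], [-0.68, -0.46, -0.13, 0.19, 0.2, 0.72, -0.1], [-0.74, -0.38, -0.14, 0.18, 0.2, 0.72, -0.1], [-0.58, -0.22, -0.12, 0.14, 0.14, 0.55, -0.1], [-0.39, -0.11, -0.08, 0.09, 0.1, 0.36, -0.1], [0, 0, 0, 0, 0, 0, -0.1]])

```text
clock: 25.8
tcp_pos: [470.6, -122.3, 236.7]
ee_rot: [-3.136, 0.0, 1.5]
force: [0.5, 0.8, -0.6]
width: 0.451
finger_force: 0.0
```

```bash
python3 - <<'E'
from h import *
for n in("scene","side","wrist"):
    p=eyes.read_camera(n); save(p,n+"8.png")
    for l in("mug","mug_loop","lid_handle","lid_hinge"):
        for d in spot_point(p,l)[:2]: print(n,l,round(d["confidence"],2),w(p,d["location"]).round(1))
s=ctrl.sense();print(s["clock"],s["tcp_pos"],s["ee_rot"],s["width"],s["q"])
b=cv2.resize(cv2.imread("pics/side8.png")[150:270,260:420],(533,400),interpolation=2)
E
```

```text
scene mug 0.75 [647.8  65.4  57.2]
scene mug 0.66 [ 389.4 -105.9    6.4]
scene mug_loop 0.91 [406.3 -72.5  35.8]
scene mug_loop 0.79 [628.3  64.9 103.2]
scene lid_handle 0.93 [ 470.4 -121.5  154.3]
side mug 0.59 [ 389.9 -107.4   -0.9]
side mug_loop 0.95 [405.7 -69.3  36.6]
side mug_loop 0.46 [622.8  65.9 103. ]
side lid_handle 0.95 [ 467.1 -120.3  151.1]
side lid_hinge 0.89 [ 684.7 -141.8  144.7]
wrist mug 0.71 [644.6  63.7  49.4]
wrist mug 0.57 [ 389.5 -107.     4. ]
wrist mug_loop 0.75 [403.6 -70.5  40.1]
wrist lid_handle 0.71 [ 473.9 -121.2  150.3]
wrist lid_handle 0.67 [ 684.8 -140.6  146.2]
wrist lid_hinge 0.93 [ 685.6 -138.5  147.9]
26.55 [ 470.57609193 -121.59028287  237.40275655] [-3.13647486e+00  6.03330062e-04  1.50061953e+00] 0.4471712231379333 [-0.4606627  -0.14270988  2.0194881  -0.00262429  1.26931832 -0.38969948]
```

View pics/wrist8.png

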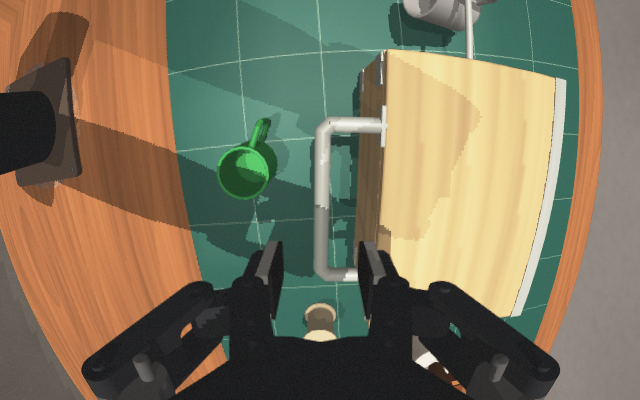

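The bar lies at x≈321 midway between the pads (270 and 370), and the mug hangs at (440,10). I'll descend and grip the bar.

drive_tool(commands=[[0, 0, 0.5, 0, 0, 0, -0.1], [0, 0, 0.9, 0, 0, 0, -0.1], [0, 0, 0.9, 0, 0, 0, -0.1], [0, 0, 0.9, 0, 0, 0, -0.1], [0, 0, 0.9, 0, 0, 0, -0.1], [0, 0, 0.7, 0, 0, 0, -0.1], [0, 0, 0.3, 0, 0, 0, -0.1]])

```text
clock: 27.42
tcp_pos: [469.6, -121.4, 134.1]
ee_rot: [-3.135, -0.0, 1.501]
force: [0.5, -0.6, 0.4]
width: 0.45
finger_force: 0.0
```

drive_tool(commands=[[0, 0, 0, 0, 0, 0, -1], [0, 0, 0, 0, 0, 0, -1], [0, 0, 0, 0, 0, 0, -1], [0, 0, 0, 0, 0, 0, -1], [0, 0, 0, 0, 0, 0, -1], [0, 0, 0, 0, 0, 0, -1]], newtons=40)

```text
clock: 28.18
tcp_pos: [470.8, -121.8, 135.9]
ee_rot: [-3.139, 0.001, 1.5]
force: [4.8, 0.3, -0.8]
width: 0.125
finger_force: 39.0
```

```bash
python3 - <<'E'
from h import *
s=ctrl.sense();print(s["clock"],s["tcp_pos"],s["ee_rot"],s["width"],s["finger_force"],s["force"])
r0=Ro.from_euler('xyz',s["ee_rot"]); p0=np.array(s["tcp_pos"])
ex=np.array([.9974,-.072,0]);z=np.array([0,0,1.])
b0=p0+r0.apply([0,0,ctrl.hold_point_z]); print("bar",b0)
H=b0+215*ex-6*z   # hinge axis at handle's y
P=p0
for a in range(5,61,5):
    t=np.radians(a); v=-215*ex+6*z; u=H+ex*(-215*np.cos(t)+6*np.sin(t))+z*(215*np.sin(t)+6*np.cos(t))
    n=p0+(u-b0); d=r0.inv().apply(n-P)/20; print(a,d.round(2),n.round()); P=n
E
```

```text
28.175 [ 470.81399122 -121.8177674   135.85297547] [-3.13866771e+00  9.66523725e-04  1.50033435e+00] 0.12455788125546206 38.99072527885437 [ 4.77448298  0.27024397 -0.84978759]
bar [ 470.86982428 -121.80358916  154.55288675]
5 [-0.    0.06 -0.94] [ 472. -122.  155.]
10 [-0.    0.15 -0.93] [ 475. -122.  173.]
15 [-0.    0.23 -0.91] [ 480. -122.  191.]
20 [-0.    0.3  -0.89] [ 486. -123.  209.]
25 [-0.    0.38 -0.86] [ 493. -123.  226.]
30 [-0.    0.45 -0.82] [ 503. -124.  243.]
35 [-0.    0.52 -0.78] [ 513. -125.  258.]
40 [-0.    0.59 -0.73] [ 525. -126.  273.]
45 [-0.    0.65 -0.68] [ 538. -127.  286.]
50 [-0.    0.71 -0.62] [ 552. -128.  298.]
55 [-0.    0.76 -0.55] [ 567. -129.  309.]
60 [-0.    0.8  -0.48] [ 583. -130.  319.]
```

drive_tool(commands=[[0, 0.02, -0.47, 0, 0, 0, -1], [0, 0.04, -0.47, 0, 0, 0, -1], [0, 0.07, -0.47, 0, 0, 0, -1], [0, 0.08, -0.46, 0, 0, 0, -1], [0, 0.11, -0.46, 0, 0, 0, -1], [0, 0.12, -0.45, 0, 0, 0, -1], [0, 0.15, -0.45, 0, 0, 0, -1], [0, 0.15, -0.44, 0, 0, 0, -1]])

```text
clock: 29.18
tcp_pos: [485.1, -123.0, 208.0]
ee_rot: [-3.136, 0.001, 1.5]
force: [6.4, -2.9, -5.1]
width: 0.121
finger_force: 38.8
```

drive_tool(commands=[[0, 0.19, -0.43, 0, 0, 0, -1], [0, 0.19, -0.43, 0, 0, 0, -1], [0, 0.22, -0.41, 0, 0, 0, -1], [0, 0.23, -0.41, 0, 0, 0, -1], [0, 0.26, -0.39, 0, 0, 0, -1], [0, 0.26, -0.39, 0, 0, 0, -1], [0, 0.29, -0.37, 0, 0, 0, -1], [0, 0.3, -0.36, 0, 0, 0, -1]])

```text
clock: 30.18
tcp_pos: [523.2, -126.1, 273.2]
ee_rot: [-3.132, 0.003, 1.501]
force: [-3.2, -5.4, -0.8]
width: 0.123
finger_force: 38.9
```

drive_tool(commands=[[0, 0.32, -0.34, 0, 0, 0, -1], [0, 0.33, -0.34, 0, 0, 0, -1], [0, 0.35, -0.32, 0, 0, 0, -1], [0, 0.36, -0.3, 0, 0, 0, -1], [0, 0.38, -0.28, 0, 0, 0, -1], [0, 0.38, -0.27, 0, 0, 0, -1], [0, 0.4, -0.25, 0, 0, 0, -1], [0, 0.4, -0.23, 0, 0, 0, -1]])

```text
clock: 31.18
tcp_pos: [581.6, -131.0, 322.4]
ee_rot: [-3.133, 0.005, 1.5]
force: [-6.5, -5.7, 6.4]
width: 0.122
finger_force: 38.9
```

```bash
python3 - <<'E'
from h import *
s=ctrl.sense();print(s["clock"],s["tcp_pos"],s["ee_rot"],s["width"],s["finger_force"],s["force"])
for n in("scene","side"):
    p=eyes.read_camera(n); save(p,n+"9.png")
    for l in("mug_loop","hook","lid_handle","lid_hinge","bottle","spool","mallet"):
        for d in spot_point(p,l)[:2]: print(n,l,round(d["confidence"],2),w(p,d["location"]).round(1))
a=cv2.resize(cv2.imread("pics/scene9.png")[120:300,230:410],(400,400),interpolation=2);b=cv2.resize(cv2.imread("pics/side9.png")[100:280,260:440],(400,400),interpolation=2)
cv2.imwrite("pics/c9.png",np.hstack([a,b]))
E
```

```text
31.175 [ 581.55862678 -131.0090948   322.42617387] [-3.13341403  0.00511292  1.50022154] 0.12226857548952855 38.94341468811035 [-6.49327678 -5.66720326  6.3550484 ]
scene mug_loop 0.61 [408.7 -71.   36.6]
scene mug_loop 0.57 [629.   66.2 103.7]
scene hook 0.62 [615.9  54.9 116.2]
scene lid_handle 0.9 [ 581.  -127.4  334. ]
scene lid_hinge 0.72 [ 687.6 -137.5  144.5]
scene bottle 0.87 [579.8 442.2   1.8]
scene spool 0.69 [ 4.536e+02 -3.434e+02  2.000e-01]
scene spool 0.36 [579.3 441.3   2.5]
scene mallet 0.63 [ 620.5 -396.     2.1]
side mug_loop 0.81 [406.7 -69.2  39.9]
side mug_loop 0.54 [626.5  64.3 106.2]
side hook 0.79 [619.4  51.5 117.6]
side hook 0.53 [637.5  68.4  47.9]
side lid_handle 0.6 [ 583.2 -132.3  335.1]
side lid_hinge 0.62 [ 687.4 -141.1  148.5]
side bottle 0.93 [576.2 442.8   2.8]
side spool 0.69 [ 456.7 -341.2   -4. ]
side mallet 0.69 [ 6.128e+02 -4.012e+02 -2.000e-01]
```

View pics/c9.png

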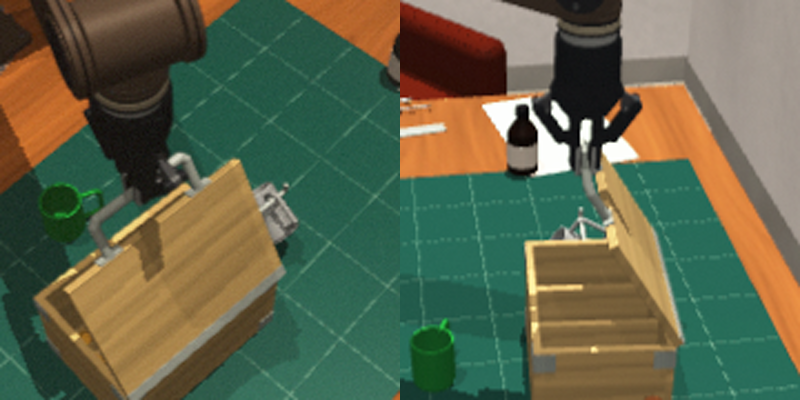

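The lid is open about 60° (60.6° from the travel chord, 59.6° from the hinge geometry). It is held by the bar at (585,145) in the side crop, with the mug hanging at (280,205) in the scene crop and the loose objects unmoved. I'll let it settle, then hand in.

drive_tool(commands=[[0, 0, 0, 0, 0, 0, -1], [0, 0, 0, 0, 0, 0, -1], [0, 0, 0, 0, 0, 0, -1], [0, 0, 0, 0, 0, 0, -1]])

```text
clock: 32.48
tcp_pos: [581.8, -131.1, 322.6]
ee_rot: [-3.136, 0.005, 1.5]
force: [-5.8, -4.6, 6.5]
width: 0.12
finger_force: 39.7
```

```bash
python3 -c "
from h import *
s=ctrl.sense();print(s['tcp_pos'],s['force'],s['finger_force']);print(ticket.job_done())"
```

```text
[ 581.84224511 -131.07557205  322.59931794] [-5.80831351 -4.63597873  6.50947202] 39.705464243888855
the job is handed in; nothing more can be done
None
```

I handed the job in at about 32.5 s of the 64 s allowed, and the system returned no verdict: the mug hangs released on the hook, the gripper holds the lid at about 60°, and the bottle, spool and mallet are where they stood.

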